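Open the bearing box in a bicycle workshop

TASK

Open the small parts box that has the orange lid: lift the lid over the lip at the box's front end, slide it straight out of its grooves, and set it down gently (not dropped), grip upward, flat in the middle of the black mat. Leave the box with the blue lid shut.

Things in the scene. Friction and masses are not known exactly. Their poses are not given: they have to be found in the camera images.
- orange_lid: Loose orange sliding lid: plate 126 (x) x 92 (y) x 6 mm. Origin: centre of its underside, z up. On top an upright grip fin, centred at x = -20 mm, y = 0: 12 mm thick in x (pinch it so), 36 wide in y, white top edge 46 mm above the origin. Shut, it lies level, 45 mm above the bench, axes as the box's. It slides out to -x, the end nearer the fin. 0.10 to 0.16 kg.
- bearing_box: Fixed grey box under the orange lid, 140 (x) x 110 (y) x 77 mm high; origin: centre of its underside. A bare-metal-topped lip 9 mm above the lid's underside crosses its -x end, which faces the robot within 26 degrees. Flanges (76 mm apart) over the lid's long edges let it rise 22 mm at most: raise it level 10 to 20 mm, slide it 140 mm or more to the box's -x. Play 6 mm each side, 3 mm each end.
- mat: Black rubber mat lying fixed on the bench between the two boxes, nearer the robot: 220 (x) x 200 (y) x 4 mm with a thin grey border line. Origin: centre of its underside, at bench height; its top is 4 mm above.
- blue_lid: Blue lid of the other, otherwise identical grey box, same form, size and origin as the orange lid; to be left shut. Which of the two boxes is on the left changes.
Things that resemble listed ones, but are neither listed nor needed, are in the scene too. Several things have the shape of the orange_lid; the one meant has the colours described above.

How it is judged:
On the way, in this order (a step that is already met when the one before it is completed fails the run):
1. the orange lid is over the lip and has been slid out at least 60 mm along its grooves (x of orange_lid in the frame of bearing_box below -0.06 m and z of orange_lid in the frame of bearing_box above 0.045 m).
2. the orange lid is lowered onto the mat while still held by the gripper (horizontal distance between orange_lid and mat below 0.05 m and z of orange_lid in the frame of mat below 0.02 m and contact force between the fingers and orange_lid above 0.5 N).
At the end, for the whole second after the job is handed in: The orange lid lies released and at rest on the mat, grip upward and flat within 7 degrees, its centre within 30 mm of the mat's centre (any heading); the blue lid is within 15 mm of where it was, still shut (horizontal distance between orange_lid and mat below 0.03 m and z of orange_lid in the frame of mat below 0.01 m and angle between orange_lid's own z axis and vertical below 0.12 rad and linear speed of orange_lid below 0.02 m/s and contact force between the fingers and orange_lid below 0.1 N and distance of blue_lid from where it was at the start of the episode below 0.015 m); the robot touches nothing.
It fails at once if the blue lid is moved by more than 15 mm (distance of blue_lid from where it was at the start of the episode above 0.015 m).
It also fails if it takes over 48 s, if anything falls off the work surface, if the arm or the gripper's body presses on something with over 40 N, if the wrist force passes 120 N, or if a joint passes its speed limit or range.

ROBOT

A 6-joint arm with a two-finger parallel gripper is mounted at the origin on the work surface. World frame = base frame: x ahead of the robot, y to its left, z up, the work surface at z = 0. Lengths are in m, angles in rad, forces in N, time in s.
With the tool pointing down it reaches from about 0.225 to 0.875 m from the base axis. Payload 3.4 kg.
Tool frame: the origin (TCP) lies on the centre line of the jaws, within the pads' length; the fingertips stand 17 mm ahead of it and the grasp point (between the pads) lies 2 mm behind it; z points along the fingers, y is the line along which they close (so a half turn about z gives the same grasp; the last joint's range is limited). The gripper opens to 85 mm and grips with 20 to 120 N. Pads are 22 mm wide; open, the fingers measure 114 mm over their backs; the gripper's body (76 mm by 85 mm) begins 54 mm behind the grasp point. The pads swing forward as they close: fully open they stand 13 mm farther back than shut.
Start: joints at [-1.377, 0.276, 1.505, -0, 1.361, -0.121], TCP at [0.178, -0.547, 0.248] pointing down, gripper open.
Joint ranges: [-2.89, 2.89], [-0.75, 2.08], [0.22, 2.7], [-1.18, 4.32], [0.11, 2.71], [-2.7, 2.7]. Speed limits (rad/s): [2.57, 2.57, 3.14, 3.14, 3.14, 3.14].

INTERFACE

Orientations are given as a unit quaternion [w, x, y, z].
In Python, from rig import manip gives the robot as it stands.
- The arm moves only by the tool move_arm, never from a script. Its argument "steps" is one flat list of numbers, 7 for each row, row after row: the turn, a rotation vector about the world's x, y, z normalised to -1 to 1, where 1 is 360 degrees, then the shift along the world's x, y, z normalised to -1 to 1, where 1 is 1 m, then the opening, from -1 (shut) to 1 (fully open). A call has exactly 10 rows; each row is the pose to reach, as a shift and turn from the pose commanded when the call began, turning the shorter way round; what a row does not reach only later rows make up. A row lasts 1/10 s, in which the tool goes at most 50 mm and 8.59 degrees, less where a joint would pass 70% of its speed; a pose out of reach is approached as far as the arm can. A call with a number of a shift or a turn outside -1 to 1 is refused whole. A call with a gripper value outside its range is refused whole. The fingers move at their own pace and stop on an object; "squeeze" is the grip in N (left out, the last holds). Time passes only in rows, so rows that repeat a pose let the fingers close, or fill a call up. It gives the time, the measured TCP pose, the force, the opening and the grip force at its end, in the units of the state.
- manip.get_state(): the state, without advancing time (a new reading comes with each control period).
- manip.get_image(name): name is "scene" or "top" or "wrist"; returns a dict with "pixels" (384x512x3 uint8, blue, green, red), "fx", "fy", "cx", "cy" (pixels), "R" (3x3) and "t" (3): a world point X has camera coordinates R X + t. Camera axes: x right, y down, z forward; pixel columns grow to the right and rows downward; lengths in m; the calibration is good to about 2 mm. The wrist camera is an equidistant fisheye: a pixel r from the principal point sees the ray r / f radians off the axis. A picture is of the moment at which its call begins. There is no depth.
- manip.sign_off(): hands the job in; it is judged then, once.
The state is a dict: "clock": time; "qpos": joint angles; "qd": joint speeds; "effort": joint torques, N m; "position": TCP position; "ee_rot": TCP orientation; "contact_force": force on the tool from outside, world axes, zero at the start; "moment": the same for the moment, N m; "width": finger opening in m; "gripper_force": force on a finger pad.
Only numpy, scipy, OpenCV 4.12 (cv2) and the standard library are available. Lean on these libraries where they do the work, as an engineer would, in place of code of your own. Each camera call takes 0.05 s, during which the arm holds its last target. There are 200 camera calls.

## Working session

There is one attempt and no reset: what is moved stays moved. The work goes in short steps, Python scripts to look and compute and a tool call to move; the robot and the scene stay as the last step left them, time stands still between calls to the robot, and variables do not carry over. Pictures are saved under pics/ and viewed, at most 10 in all, crops included, and the job is handed in when it is done.

Besides the shell and the picture viewer there is one more tool, called after "Request:" as name(argument=value, ...), one argument or row to a line, values as JSON. move_arm: Moves the arm, as the interface text tells. Scaled input: -1 to 1 covers 1 m each way for a shift and 360 degrees each way for a turn. Its arguments: {"type":"object","properties":{"steps":{"type":"array"},"squeeze":{"type":"number"}},"required":["steps"]}

```bash
mkdir -p pics
cat > h.py <<'E'
import numpy as np, cv2, pickle
from rig import manip
def grab(n,tag):
    d=manip.get_image(n); d={k:(np.array(v) if k in('pixels','R','t') else v) for k,v in d.items()}
    pickle.dump(d,open(f'pics/{tag}.pkl','wb')); cv2.imwrite(f'pics/{tag}.png',d['pixels']); return d
def load(tag): return pickle.load(open(f'pics/{tag}.pkl','rb'))
def ray(d,u,v):
    r=np.array([(u-d['cx'])/d['fx'],(v-d['cy'])/d['fy'],1.]); R=d['R']; return -R.T@d['t'], R.T@r
def onz(d,u,v,z):
    o,r=ray(d,u,v); return o+r*(z-o[2])/r[2]
def proj(d,X):
    c=d['R']@np.array(X)+d['t']; return c[0]/c[2]*d['fx']+d['cx'],c[1]/c[2]*d['fy']+d['cy']
E
python3 - <<'E'
from h import *
a=grab('scene','s0');b=grab('top','t0')
for d in(a,b): print(d['fx'],d['cx'],-d['R'].T@d['t'],d['R'][2])
print(manip.get_state())
cv2.imwrite('pics/both.png',cv2.resize(np.vstack([a['pixels'],b['pixels']]),(450,600)) if 0 else b['pixels'])
E
```

```text
413.9787054603173 259.141238813761 [ 1.06659336 -0.74477542  1.05580447] [-0.43698271  0.61119026 -0.65991861]
471.2575395380275 252.83387271410245 [0.29226182 0.1926239  1.40012544] [ 0.09023392 -0.01188737 -0.99584965]
{'clock': 0.1, 'qpos': array([-1.37701724e+00,  2.76532020e-01,  1.50600229e+00, -3.07689893e-05,
        1.36068879e+00, -1.20997427e-01]), 'qd': array([-1.27348338e-04, -1.73618572e-03, -2.56292114e-03, -1.57071482e-04,
        1.79867277e-04, -5.97521217e-05]), 'effort': array([ 1.23424910e-03, -4.17700660e+01, -2.46404332e+01, -2.23580473e-04,
        5.80844018e-03,  1.93285729e-05]), 'position': array([ 0.17792363, -0.54631947,  0.24752772]), 'ee_rot': array([-8.14136425e-04,  9.87639181e-01,  1.56742411e-01, -4.46936973e-05]), 'contact_force': array([-0.73495296, -0.13954611, -0.18321338]), 'moment': array([ 0.04238393, -0.00755642,  0.05030355]), 'gripper_force': 0.0, 'width': 0.08541161253472779}
```

View pics/t0.png

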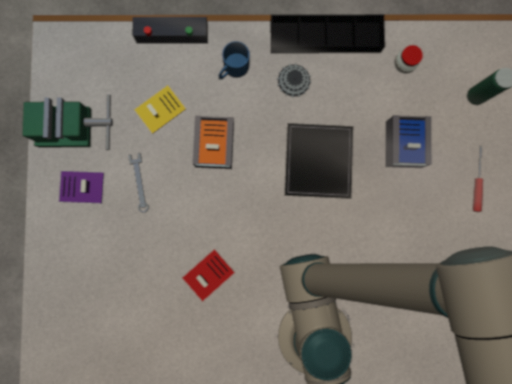

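View pics/s0.png

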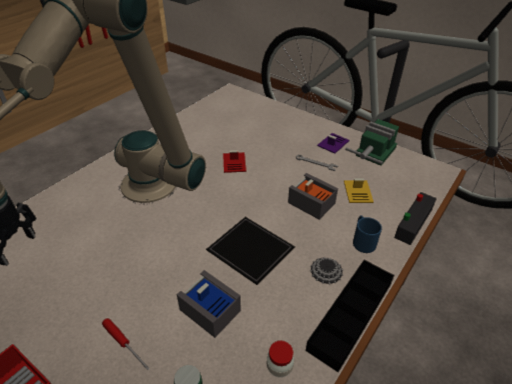

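Candidates in the top view, all lid-shaped: orange in a grey box (213,141), blue in a grey box (412,140), and loose yellow (160,109), purple (82,186) and red (208,274). By the description I choose (213,141); the mat is at (320,160). Next I measure it and check a close crop.

Run:
```python
from h import *
d=load('t0');p=d['pixels'];s=load('s0')
hsv=cv2.cvtColor(p,cv2.COLOR_BGR2HSV)
c=p[100:185,175:255]; cs=s['pixels'][160:230,270:350]
cv2.imwrite('pics/crop.png',np.hstack([cv2.resize(c,(400,425),interpolation=cv2.INTER_CUBIC),cv2.resize(cs,(400,425),interpolation=cv2.INTER_CUBIC)]))
def rect(m,z,name,off=(0,0)):
    n,l,st,_=cv2.connectedComponentsWithStats(m.astype(np.uint8)); i=1+np.argmax(st[1:,4])
    cn=max(cv2.findContours((l==i).astype(np.uint8),0,1)[0],key=cv2.contourArea).reshape(-1,2)+np.array(off)
    w=np.array([onz(d,u,v,z)[:2] for u,v in cn]); r=cv2.minAreaRect((w*1000).astype(np.float32)); print(name,st[i,4],r); return r
H,S,V=cv2.split(hsv)
roi=np.zeros(H.shape,bool);roi[105:180,185:240]=1
rect(roi&(H>3)&(H<20)&(S>150)&(V>100),.051,'orange')
W=roi&(S<90)&(V>160); W[:140]=0; W[155:]=0; W[:,:203]=0;W[:,225:]=0
rect(W,.091,'fin')
g=roi&~((S<60)&(V>140)); 
rect(g&(p.sum(2)<420)|roi&(S>150),.077,'box')
m=np.zeros(H.shape,bool);m[115:205,275:365]=1
rect(m&(V<90),.004,'mat')
for q in [(213,110),(197,120),(197,160),(230,160),(213,167),(213,148),(300,130)]:print(q,p[q[1],q[0]],hsv[q[1],q[0]])
ys,xs=np.where(W);print(xs.mean(),ys.mean(),onz(d,xs.mean(),ys.mean(),.091))
```

```text
orange 1020 ((564.419921875, 292.41339111328125), (75.36857604980469, 126.59076690673828), 87.62093353271484)
fin 34 ((545.5147705078125, 292.492919921875), (8.258539199829102, 31.26166534423828), 4.971050262451172)
box 2264 ((557.3231201171875, 288.6282043457031), (123.00470733642578, 158.28489685058594), 87.26133728027344)
mat 4733 ((514.61474609375, -22.14867401123047), (197.9694366455078, 217.84295654296875), 87.03545379638672)
(213, 110) [132 139 145] [ 16  23 145]
(197, 120) [ 95  97 102] [  9  18 102]
(197, 160) [ 85  90 105] [  8  49 105]
(230, 160) [84 84 88] [ 0 12 88]
(213, 167) [61 62 64] [10 12 64]
(213, 148) [ 99 115 126] [ 18  55 126]
(300, 130) [45 47 49] [15 21 49]
211.2058823529412 145.14705882352942 [0.54524892 0.29309088 0.091     ]
```

View pics/crop.png

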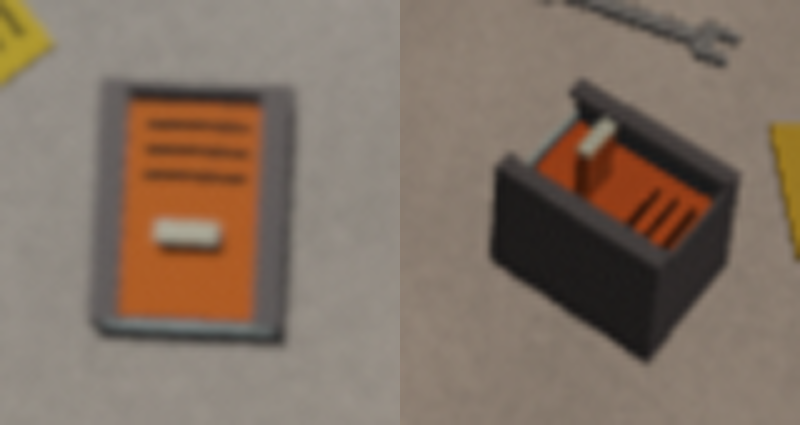

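The crop shows the orange lid under its grey flanges. The white fin is at top (211,145), and the metal lip is at the lower end (about (212,165)), facing the robot. The measured fin position (0.545, 0.293) agrees with lid centre −20 mm along the lid's axis, which lies at −2.4°. So I move above the fin.

Request:
move_arm(
  steps=[0,0,0.193,0.367,0.839,-0.08,0.1,0,0,0.193,0.367,0.839,-0.08,0.1,0,0,0.193,0.367,0.839,-0.08,0.1,0,0,0.193,0.367,0.839,-0.08,0.1,0,0,0.193,0.367,0.839,-0.08,0.1,0,0,0.193,0.367,0.839,-0.08,0.1,0,0,0.193,0.367,0.839,-0.08,0.1,0,0,0.193,0.367,0.839,-0.08,0.1,0,0,0.193,0.367,0.839,-0.08,0.1,0,0,0.193,0.367,0.839,-0.08,0.1],
  squeeze=40,
)

```text
clock: 1.1
position: [0.3778, -0.0885, 0.2047]
ee_rot: [0.0, 0.722, 0.692, 0.0]
contact_force: [0.8, -0.5, -0.3]
width: 0.047
gripper_force: 0.0
```

Run:
```python
from h import *
s=load('s0'); p=s['pixels']; hsv=cv2.cvtColor(p,cv2.COLOR_BGR2HSV)
print(proj(s,[.545,.293,.091]))
m=np.zeros(p.shape[:2],bool);m[175:192,300:318]=1
m&=(hsv[...,1]<90)&(hsv[...,2]>150); ys,xs=np.where(m);print(len(xs),xs.mean(),ys.mean(),onz(s,xs.mean(),ys.mean(),.091))
```

```text
(np.float64(308.80980754930647), np.float64(181.66212650474185))
0 nan nan [nan nan nan]<stdin>:5: RuntimeWarning: Mean of empty slice.
  ret = ret.dtype.type(ret / rcount)
```

Request:
move_arm(
  steps=[0,0,0,0.167,0.3815,-0.04,0.1,0,0,0,0.167,0.3815,-0.04,0.1,0,0,0,0.167,0.3815,-0.04,0.1,0,0,0,0.167,0.3815,-0.04,0.1,0,0,0,0.167,0.3815,-0.04,0.1,0,0,0,0.167,0.3815,-0.04,0.1,0,0,0,0.167,0.3815,-0.04,0.1,0,0,0,0.167,0.3815,-0.04,0.1,0,0,0,0.167,0.3815,-0.04,0.1,0,0,0,0.167,0.3815,-0.04,0.1],
)

```text
clock: 2.1
position: [0.5451, 0.2937, 0.1634]
ee_rot: [-0.0, 0.721, 0.693, -0.0]
contact_force: [-0.4, 0.1, 0.2]
width: 0.047
gripper_force: 0.0
```

Run:
```python
from h import *
d=grab('wrist','w0');print(manip.get_state()['position'],manip.get_state()['qpos'])
```

```text
[0.54426135 0.29183075 0.16365376] [ 3.79810525e-01  3.95513330e-01  1.54028599e+00 -4.57096460e-04
  1.20792873e+00  4.21218823e-01]
```

View pics/w0.png

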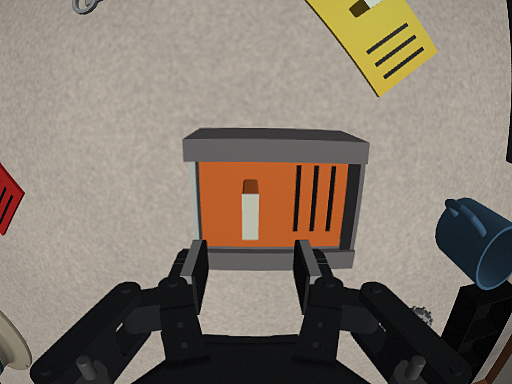

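The wrist view shows the fin at (250,217), between the jaws (at about 205 and 300). The lip at x≈192 is clear of the left finger. So I descend and close.

Request:
move_arm(
  steps=[0,0,0,0,0,-0.03,0.1,0,0,0,0,0,-0.06,0.1,0,0,0,0,0,-0.08,0.1,0,0,0,0,0,-0.087,0.1,0,0,0,0,0,-0.087,0.1,0,0,0,0,0,-0.087,-1,0,0,0,0,0,-0.087,-1,0,0,0,0,0,-0.087,-1,0,0,0,0,0,-0.087,-1,0,0,0,0,0,-0.087,-1],
  squeeze=40,
)

```text
clock: 3.15
position: [0.5455, 0.2913, 0.0794]
ee_rot: [0.001, 0.722, 0.692, 0.001]
contact_force: [-0.5, -1.3, 4.5]
width: 0.0113
gripper_force: 40.0
```

Request:
move_arm(
  steps=[0,0,0,0,0,0.003,-1,0,0,0,0,0,0.006,-1,0,0,0,0,0,0.009,-1,0,0,0,0,0,0.012,-1,0,0,0,0,0,0.015,-1,0,0,0,0,0,0.015,-1,0,0,0,0,0,0.015,-1,0,0,0,0,0,0.015,-1,0,0,0,0,0,0.015,-1,0,0,0,0,0,0.015,-1],
  squeeze=60,
)

```text
clock: 4.15
position: [0.5446, 0.2911, 0.0927]
ee_rot: [-0.0, 0.722, 0.692, -0.0]
contact_force: [-0.2, -0.3, -0.7]
width: 0.0111
gripper_force: 58.9
```

Run:
```python
from h import *
d=grab('wrist','w1');grab('scene','s1');s=manip.get_state();print(s['position'],s['contact_force'],s['moment'])
c=load('s1')['pixels'][150:240,260:360]
cv2.imwrite('pics/m1.png',np.hstack([cv2.resize(d['pixels'],(400,300)),cv2.resize(c,(333,300),interpolation=cv2.INTER_CUBIC)]))
```

```text
[0.54460602 0.29104199 0.09270991] [-0.12036034 -0.04455773 -2.24286722] [-0.00062132  0.03646208  0.00388   ]
```

View pics/m1.png

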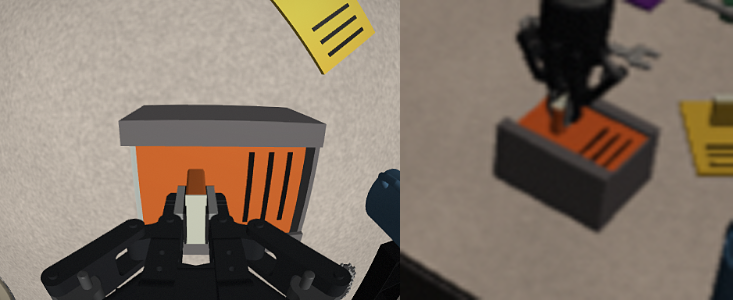

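The fin is pinched and the lid is raised over the lip: orange now hides the lip at the left end in the wrist view. Next I slide it out along the box's −x.

Request:
move_arm(
  steps=[0,0,0,-0.01,0.0004,0,-1,0,0,0,-0.025,0.001,0,-1,0,0,0,-0.04,0.0017,0,-1,0,0,0,-0.055,0.0023,0,-1,0,0,0,-0.07,0.003,0,-1,0,0,0,-0.085,0.0036,0,-1,0,0,0,-0.1,0.0042,0,-1,0,0,0,-0.12,0.005,0,-1,0,0,0,-0.14,0.006,0,-1,0,0,0,-0.16,0.0067,0,-1],
)

```text
clock: 5.25
position: [0.3832, 0.2978, 0.0929]
ee_rot: [0.0, 0.722, 0.692, 0.0]
contact_force: [-1.0, -1.2, -1.6]
width: 0.0108
gripper_force: 58.9
```

Run:
```python
from h import *
d=grab('wrist','w2');s=manip.get_state();print(s['position'],s['ee_rot'],s['contact_force'],s['width'],s['gripper_force'])
cv2.imwrite('pics/m2.png',d['pixels'])
```

```text
[0.3787695  0.29688621 0.09249424] [-0.00130564  0.72207666  0.6918072  -0.00252697] [-3.98460106 -1.39605931 -2.05205063] 0.011230034572330919 58.85159075260162
```

View pics/m2.png

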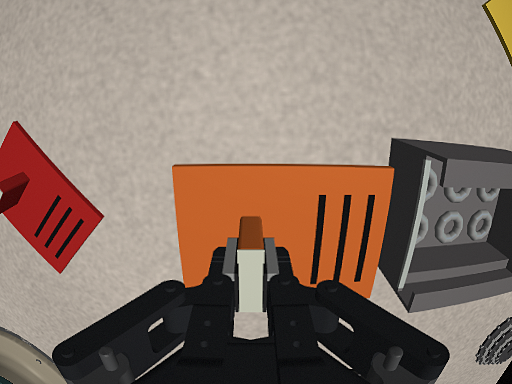

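The lid is free of the box and level: its edge is at about column 392 and the open box starts at about 395. Now I lift it and carry it over the mat.

Request:
move_arm(
  steps=[0,0,0,0,0,0.025,-1,0,0,0,0,-0.01,0.05,-1,0,0,0,0.01,-0.05,0.05,-1,0,0,0,0.03,-0.09,0.05,-1,0,0,0,0.045,-0.13,0.05,-1,0,0,0,0.06,-0.17,0.05,-1,0,0,0,0.075,-0.21,0.05,-1,0,0,0,0.09,-0.25,0.05,-1,0,0,0,0.1,-0.29,0.05,-1,0,0,0,0.11,-0.319,0.05,-1],
)

```text
clock: 6.3
position: [0.4951, -0.0237, 0.143]
ee_rot: [0.001, 0.723, 0.691, 0.0]
contact_force: [0.9, 0.4, -0.3]
width: 0.0111
gripper_force: 58.9
```

Request:
move_arm(
  steps=[0,0,0,0,0,0,-1,0,0,0,0,0,0,-1,0,0,0,0,0,-0.02,-1,0,0,0,0,0,-0.04,-1,0,0,0,0,0,-0.05,-1,0,0,0,0,0,-0.06,-1,0,0,0,0,0,-0.07,-1,0,0,0,0,0,-0.08,-1,0,0,0,0,0,-0.08,-1,0,0,0,0,0,-0.08,-1],
)

```text
clock: 7.3
position: [0.4947, -0.0212, 0.0627]
ee_rot: [-0.0, 0.722, 0.692, -0.0]
contact_force: [0.2, 0.0, -1.4]
width: 0.0104
gripper_force: 58.9
```

Run:
```python
from h import *
d=grab('wrist','w3');t=grab('top','t3')
for i in range(1):
  s=manip.get_state();print(s['position'],s['ee_rot'],s['contact_force'],s['width'],s['gripper_force'])
cv2.imwrite('pics/m3.png',np.hstack([cv2.resize(d['pixels'],(400,300)),cv2.resize(t['pixels'][100:220,260:420],(400,300),interpolation=cv2.INTER_CUBIC)]))
```

```text
[ 0.49515277 -0.02134991  0.06324436] [4.91058700e-04 7.22286267e-01 6.91593943e-01 3.54839682e-04] [-0.59410095  0.95189424 -1.18270861] 0.011052116833331835 58.86603355407715
```

View pics/m3.png

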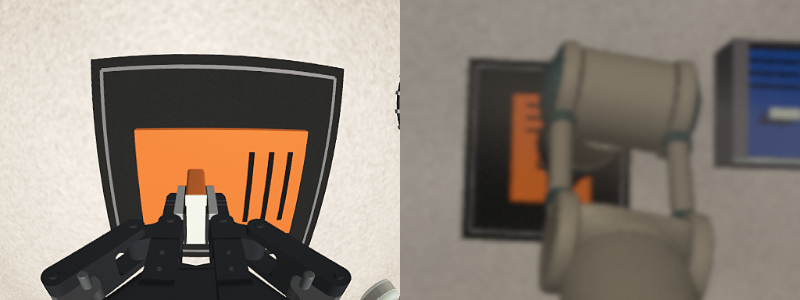

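The lid sits centred over the mat, which is seen evenly around it, with its underside at about 0.030. It needs about 26 mm more, so I lower it slowly.

Request:
move_arm(
  steps=[0,0,0,0,0,-0.006,-1,0,0,0,0,0,-0.012,-1,0,0,0,0,0,-0.016,-1,0,0,0,0,0,-0.019,-1,0,0,0,0,0,-0.021,-1,0,0,0,0,0,-0.0225,-1,0,0,0,0,0,-0.024,-1,0,0,0,0,0,-0.0245,-1,0,0,0,0,0,-0.025,-1,0,0,0,0,0,-0.025,-1],
  squeeze=30,
)

```text
clock: 8.4
position: [0.4947, -0.0213, 0.0384]
ee_rot: [0.0, 0.722, 0.692, 0.0]
contact_force: [-1.4, 1.5, 4.5]
width: 0.011
gripper_force: 59.9
```

Request:
move_arm(
  steps=[0,0,0,0,0,0,-1,0,0,0,0,0,-0.0005,-1,0,0,0,0,0,-0.0005,-1,0,0,0,0,0,-0.001,-1,0,0,0,0,0,-0.001,-1,0,0,0,0,0,-0.001,-1,0,0,0,0,0,-0.001,-1,0,0,0,0,0,-0.001,-1,0,0,0,0,0,-0.001,-1,0,0,0,0,0,-0.001,-1],
)

```text
clock: 9.4
position: [0.4947, -0.0212, 0.0384]
ee_rot: [0.0, 0.722, 0.692, 0.0]
contact_force: [-5.6, 0.3, 13.9]
width: 0.0112
gripper_force: 61.3
```

Contact is confirmed (about 14 N upward). I ease off slightly, open, then retreat straight up.

Request:
move_arm(
  steps=[0,0,0,0,0,0.001,-1,0,0,0,0,0,0.001,-1,0,0,0,0,0,0.001,-0.5,0,0,0,0,0,0.001,0,0,0,0,0,0,0.001,0.1,0,0,0,0,0,0.001,0.1,0,0,0,0,0,0.001,0.1,0,0,0,0,0,0.011,0.1,0,0,0,0,0,0.03,0.1,0,0,0,0,0,0.06,0.1],
)

```text
clock: 10.4
position: [0.4934, -0.021, 0.0967]
ee_rot: [-0.001, 0.722, 0.692, -0.001]
contact_force: [0.8, -0.8, -0.8]
width: 0.047
gripper_force: 0.0
```

Request:
move_arm(
  steps=[0,0,0,0,0,0.05,0.1,0,0,0,0,0,0.1,0.1,0,0,0,-0.05,0,0.12,0.1,0,0,0,-0.1,0,0.14,0.1,0,0,0,-0.14,0,0.15,0.1,0,0,0,-0.18,0,0.15,0.1,0,0,0,-0.18,0,0.15,0.1,0,0,0,-0.18,0,0.15,0.1,0,0,0,-0.18,0,0.15,0.1,0,0,0,-0.18,0,0.15,0.1],
)

```text
clock: 11.4
position: [0.3158, -0.0214, 0.2469]
ee_rot: [0.0, 0.722, 0.692, 0.0]
contact_force: [-0.1, -0.1, -0.2]
width: 0.0469
gripper_force: 0.0
```

Run:
```python
from h import *
d=grab('top','t4');w=grab('wrist','w4');p=d['pixels'];s=manip.get_state();print(s['clock'],s['position'],s['contact_force'],s['width'])
hsv=cv2.cvtColor(p,cv2.COLOR_BGR2HSV);H,S,V=cv2.split(hsv)
m=np.zeros(H.shape,bool);m[115:205,275:365]=1
def R(m,z):
  cn=np.vstack([c for c in cv2.findContours(m.astype(np.uint8),0,1)[0] if cv2.contourArea(c)>30]).reshape(-1,2)
  return cv2.minAreaRect(np.array([onz(d,u,v,z)[:2]*1000 for u,v in cn],np.float32))
print(R(m&(H>3)&(H<20)&(S>150)&(V>80),.010))
cv2.imwrite('pics/m4.png',np.hstack([cv2.resize(w['pixels'],(400,300)),cv2.resize(p[80:230,250:450],(400,300))]))
```

```text
11.5 [ 0.31551964 -0.02133094  0.24664506] [-0.98124151  0.03911658 -0.15424236] 0.047186879190193966
((511.6361389160156, -20.649856567382812), (92.77884674072266, 126.97850799560547), 88.685791015625)
```

View pics/m4.png

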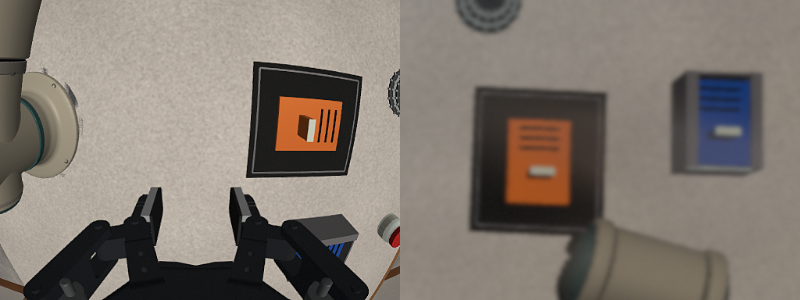

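The lid lies flat with its grip up at (0.512, −0.021), about 3 mm from the mat's centre (0.515, −0.022). It is released, the blue lid is untouched, and the arm is clear.

```bash
python3 -c "
from rig import manip
print(manip.sign_off())"
```

```text
the job is handed in; nothing more can be done
None
```

The orange lid was slid out of its box and set down grip upward on the mat, measured about 3 mm from the mat's centre; the blue lid was left shut, and the job was handed in at about 11.5 s (no verdict was returned).

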